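Make up the potting kit and the weeding kit

TASK

Make up two garden kits from the stock on the ledge: the green tray gets the clay pot, the white pot and the blue scoop, the yellow tray gets the lidded glass jar and the steel weeder. Pots and jar stand upright, each alone in a square bay, and each tool lies flat and lengthwise along the middle of the long bay, everything resting fully on the tray floor. Set the pots and the jar down without dropping or toppling them, and leave the mallet, the stack of big pots and the steel bin as they are.

Things in the scene. Friction and masses are not known exactly. Their poses are not given: they have to be found in the camera images.
- green_tray: Green plastic kit tray. Origin: centre of its underside, on the ledge; x along the 200 mm length. 200 x 172 mm, fixed to the ledge, floor 4 mm thick, all walls and dividers 4 mm thick with tops 12 mm above the ledge (8 mm above the tray floor). Three bays: one long tool bay, 192 x 72 mm, centred at x 0, y +46 mm; and two square pot bays, 94 mm (x) by 88 mm (y), centred at x +49 and x -49 mm, y -38 mm.
- yellow_tray: Yellow plastic kit tray, same form as the green one. Origin: centre of its underside, on the ledge; x along the 200 mm length. 200 x 172 mm, fixed to the ledge, floor 4 mm thick, all walls and dividers 4 mm thick with tops 12 mm above the ledge (8 mm above the tray floor). Three bays: one long tool bay, 192 x 72 mm, centred at x 0, y +46 mm; and two square pot bays, 94 mm (x) by 88 mm (y), centred at x +49 and x -49 mm, y -38 mm.
- clay_pot_mid (a point): Small terracotta flower pot, open at the top, upright, 62 mm high, 120 g. The point is on its axis, half-way up (31 mm above its underside), z up. Tapered below (46 mm across at the foot, 56 mm at 40 mm up); straight rim band 64 mm across from 42 to 62 mm up, which is the place to grip; wall 5 mm.
- white_pot_mid (a point): White glazed straight-sided pot, open at the top, upright, 60 mm across, 58 mm high, wall 5 mm, 150 g. The point is on its axis, half-way up (29 mm above its underside), z up.
- jar_mid (a point): Empty clear glass jar with a steel screw-top lid on, upright, 60 mm across, 76 mm high (glass up to 60 mm, the lid above it 58 mm across), 180 g. The point is on its axis, half-way up (38 mm above its underside), z up.
- scoop_mid (a point): Blue plastic scoop lying flat, bowl open upward, 160 mm long along its x, 60 g. The point is the middle of its length, 14 mm above its underside, x towards the bowl, z up. Handle: bar 24 mm wide (y) and 28 mm high from x -80 to +16 mm, to be gripped across its width at this point; bowl 48 mm wide from +16 to +80 mm.
- weeder_mid (a point): Bright steel hand weeder lying flat, 160 mm long along its x, 160 g. The point is the middle of its length, 14 mm above its underside, x towards the fork, z up. Handle: bar 24 mm wide (y) and 28 mm high from x -80 to +20 mm, to be gripped across its width at this point; a thin shaft (9 mm) ends in a two-pronged fork 24 mm wide at +80 mm, held 12 mm clear of the surface.
- mallet: Wooden mallet lying on the ledge beyond the stock, to be left alone; loose. Origin under the head's centre; head 90 (x) x 65 x 65 mm, round handle reaching 220 mm along -y.
- pot_stack: Stack of two big nested terracotta pots, 106 mm across, 111 mm high, to be left alone; loose. Origin: centre of its underside.
- bin_handle (a point): Bar handle on the front of the steel tilt-out bin, to be left alone. The bin is a fixed housing 110 mm deep, 150 mm wide, 105 mm high; its front, hinged at the bottom, may stand a little open at the start. The point is the middle of the handle, about 75 mm above the ledge, with the housing behind it (+x of this point, the housing's centre some 90 mm away).
There are look-alikes about, which are no part of the job. Several things look just like the part that bears scoop_mid: the one meant starts farthest to the robot's left.

How it is judged (in metres and radians):
At the end, for the whole second after the job is handed in: At rest: both pots (green tray) and jar (yellow) upright within 0.08 rad on square-bay floors (height 3 mm; 22 mm off the bays' centre line, 74 mm along); scoop (green) and weeder (yellow) flat in the long bay: 18 mm along, 15 across, 4 high, 0.17 rad of its length, either way round (x of clay_pot_mid in the frame of green_tray between -0.074 and 0.074 m and y of clay_pot_mid in the frame of green_tray between -0.06 and -0.016 m and z of clay_pot_mid in the frame of green_tray between 0.032 and 0.038 m and angle between each of clay_pot_mid, white_pot_mid, jar_mid's own z axis and vertical below 0.08 rad and linear speed of each of clay_pot, white_pot, scoop, jar, weeder below 0.02 m/s and x of white_pot_mid in the frame of green_tray between -0.074 and 0.074 m and y of white_pot_mid in the frame of green_tray between -0.06 and -0.016 m and z of white_pot_mid in the frame of green_tray between 0.03 and 0.036 m and x of scoop_mid in the frame of green_tray between -0.018 and 0.018 m and y of scoop_mid in the frame of green_tray between 0.031 and 0.061 m and z of scoop_mid in the frame of green_tray between 0.014 and 0.022 m and angle between each of scoop_mid, weeder_mid's own z axis and vertical below 0.1 rad and angle between the x axis of scoop_mid and the x axis of green_tray, either way round below 0.17 rad and x of jar_mid in the frame of yellow_tray between -0.074 and 0.074 m and y of jar_mid in the frame of yellow_tray between -0.06 and -0.016 m and z of jar_mid in the frame of yellow_tray between 0.039 and 0.045 m and x of weeder_mid in the frame of yellow_tray between -0.018 and 0.018 m and y of weeder_mid in the frame of yellow_tray between 0.031 and 0.061 m and z of weeder_mid in the frame of yellow_tray between 0.014 and 0.022 m and angle between the x axis of weeder_mid and the x axis of yellow_tray, either way round below 0.17 rad); the robot touches nothing.
It fails at once if the clay pot is dropped (falls freely for more than about 3 cm) or knocked over (angle between clay_pot_mid's own z axis and vertical above 0.7 rad or (linear speed of clay_pot above 0.8 m/s and contact force between the fingers and clay_pot below 0.05 N)).
It fails at once if the white pot is dropped (falls freely for more than about 3 cm) or knocked over (angle between white_pot_mid's own z axis and vertical above 0.7 rad or (linear speed of white_pot above 0.8 m/s and contact force between the fingers and white_pot below 0.05 N)).
It fails at once if the jar is dropped (falls freely for more than about 3 cm) or knocked over (angle between jar_mid's own z axis and vertical above 0.7 rad or (linear speed of jar above 0.8 m/s and contact force between the fingers and jar below 0.05 N)).
It fails at once if the mallet or the pot stack is moved more than 15 mm (distance of any of mallet, pot_stack from where it was at the start of the episode above 0.015 m).
It fails at once if the bin front is moved more than 15 mm (distance of bin_handle from where it was at the start of the episode above 0.015 m).
It also fails if it takes over 138 s, if anything falls off the work surface, if the arm or the gripper's body presses on something with over 40 N, if the wrist force passes 120 N, or if a joint passes its speed limit or range.

ROBOT

A 7-joint arm with a two-finger parallel gripper is mounted at the origin on the work surface. World frame = base frame: x ahead of the robot, y to its left, z up, the work surface at z = 0. Lengths are in m, angles in degrees, forces in N, time in s.
With the tool pointing down it reaches from about 0.35 to 0.775 m from the base axis. Payload 3.1 kg.
Tool frame: the origin (TCP) lies on the centre line of the jaws, within the pads' length; the fingertips stand 17 mm ahead of it and the grasp point (between the pads) lies 2 mm behind it (robot.tip_reach is the distance from the TCP to the fingertips, in m); z points along the fingers, y is the direction in which the jaws open and shut (so a half turn about z gives the same grasp; the last joint's range is limited). The gripper opens to 85 mm and grips with 20 to 120 N. Pads are 22 mm wide; open, the fingers measure 114 mm over their backs; the gripper's body (76 mm by 85 mm) begins 54 mm behind the grasp point. The pads swing forward as they close: fully open they stand 13 mm farther back than shut.
Start: joints at [-68.337, 17.813, 0.802, 86.603, -0.252, 75.585, -1.558], TCP at [0.224, 0.502, 0.248] pointing down, gripper open.
Joint ranges: [-154.91, 154.91], [-16.99, 109.72], [-72.82, 74.43], [7.12, 147.25], [-82.49, 262.49], [11.32, 116.49], [-174.64, 174.64]. Speed limits (degrees/s): [159.86, 159.86, 180, 180, 180, 180, 180].

INTERFACE

Orientations are given as [roll, pitch, yaw] about the fixed x, y, z axes, in that order (R = Rz(yaw) Ry(pitch) Rx(roll)).
In Python, from station import robot, fingers, vision, workorder, recognise gives the robot as it stands. Calls block until the motion is done:
- robot.move_to(position, orientation): joint-space move of the TCP to a pose.
- robot.line_to(position, orientation=None, velocity=0.15, f_stop=None): straight line of the TCP; orientation=None keeps the orientation; velocity is the mean speed in m/s. With f_stop (N) it stops when the force on the tool has changed by that much, and returns True; else False.
- robot.move_j(angles): joint-space move.
- fingers.gripper_to(opening, force=None): opening from 0.0 (shut) to 1.0 (fully open); force is the grip in N (None keeps the last); returns when the fingers have stopped.
- robot.pause(seconds).
- robot.inverse_kinematics(position, orientation): joint angles nearest the present ones, or None.
- vision.grab_frame(name): name is "scene" or "side" or "wrist"; returns the picture (400x640x3 uint8, red, green, blue); there is no depth.
- vision.calibration(name): a dict with "mtx" (3x3 intrinsics, pixels), "extrinsics" (4x4, takes a point from world to camera coordinates); the wrist camera has in their place "T_tool_cam" (4x4, takes a point from camera to tool coordinates, whose origin is the TCP and whose axes are the flange's). Camera axes: x right, y up, looking along -z (the intrinsics and any distortion apply to the point x, -y, -z); pixel columns grow to the right and rows downward; lengths in m; the calibration is good to about 2 mm. A picture is of the moment at which its call begins: read the wrist's pose just before it. calibration takes no time and is no camera call.
A pose or a line that the arm cannot do raises robot.PlanningError and nothing moves.
- workorder.close_job(): hands the job in, once; it reports no verdict.
Trained networks look in the newest picture that a camera, given by its name, has taken for a name from the list of things; names that differ only in an ending like _2 or _b are one class to them, and where a whole thing is asked for, a point or a joint stands for the part that bears it (a point fixed in the world has none). Each returns a list of dicts, best first, with "p" (0 to 1); they miss things now and then, are a little off and sometimes report something else, mostly with a low value. They report only what shows in the picture. A call takes as long as a camera call. They do not tell look-alikes from the thing itself.
- recognise(label, camera): "rect" ([centre column, centre row, width, height] in pixels, round what is visible of it).
Readings, each from a call of its own:
- robot.current_time_s(): time.
- robot.current_joint_positions(): joint angles.
- robot.current_dq(): joint speeds.
- robot.current_joint_torque(): joint torques, N m.
- robot.current_tool_pos(): TCP position.
- robot.current_eef_rot(): TCP orientation.
- robot.current_contact_force(): force on the tool from outside, world axes, zero at the start.
- robot.current_torque(): the same for the moment, N m.
- robot.current_finger_gap(): opening from 0.0 (shut) to 1.0 (fully open).
Only numpy, scipy, OpenCV 4.12 (cv2) and the standard library are available. Lean on these libraries where they do the work, as an engineer would, in place of code of your own. Each camera call takes 0.05 s, during which the arm holds its last target. There are 200 camera calls.

## Working session

There is one attempt and no reset: what is moved stays moved. The work goes in short steps, each a Python script; the robot and the scene stay as the last script left them, time stands still between calls to the robot, and variables do not carry over. Pictures are saved under pics/ and viewed, about 12 in all and at most 16, crops included, and the job is handed in when it is done.

```bash
mkdir -p pics; ls
cat > h.py <<'E'
import numpy as np, cv2
from station import robot, fingers, vision, workorder, recognise
from scipy.spatial.transform import Rotation as R
def grab(cam,fn=None):
    im=vision.grab_frame(cam)
    if fn: cv2.imwrite('pics/'+fn,cv2.cvtColor(np.asarray(im),cv2.COLOR_RGB2BGR))
    return im
def cam(name,pos=None,rot=None):
    c=vision.calibration(name); K=np.array(c['mtx'])
    if name=='wrist':
        T=np.eye(4); T[:3,:3]=R.from_euler('xyz',rot,degrees=True).as_matrix(); T[:3,3]=pos
        W=T@np.array(c['T_tool_cam'])
    else: W=np.linalg.inv(np.array(c['extrinsics']))
    return K,W
def ray(px,KW,z):
    K,W=KW; d=np.linalg.inv(K)@[px[0],px[1],1]; d=W[:3,:3]@[d[0],-d[1],-d[2]]
    o=W[:3,3]; return o+d*(z-o[2])/d[2]
def proj(P,KW):
    K,W=KW; p=np.linalg.inv(W)@np.append(P,1); q=K@[p[0],-p[1],-p[2]]; return q[:2]/q[2]
E
python3 - <<'E'
from h import *
for c in('scene','side'):
    grab(c,c+'0.png'); k=vision.calibration(c); print({a:(np.round(b,3).tolist() if not isinstance(b,str) else b) for a,b in k.items()})
    KW=cam(c)
    for l in ['green_tray','yellow_tray','clay_pot_mid','white_pot_mid','jar_mid','scoop_mid','weeder_mid','mallet','pot_stack','bin_handle']:
        for d in recognise(l,c)[:5]: print(c,l,round(d['p'],2),np.round(d['rect']).astype(int).tolist(),np.round(ray(d['rect'][:2],KW,.02)[:2],3).tolist())
print(vision.calibration('wrist'),robot.current_time_s(),robot.current_eef_rot(),robot.tip_reach)
E
```

```text
pics
{'mtx': [[421.541, 0.0, 311.395], [0.0, 421.541, 204.587], [0.0, 0.0, 1.0]], 'extrinsics': [[0.868, 0.496, 0.011, -0.47], [-0.345, 0.587, 0.733, 0.126], [0.357, -0.64, 0.68, -1.278], [0.0, 0.0, 0.0, 1.0]]}
scene green_tray 0.73 [211, 311, 126, 103] [0.489, -0.329]
scene yellow_tray 0.64 [343, 154, 79, 52] [0.478, 0.307]
scene white_pot_mid 0.58 [347, 238, 24, 32] [0.643, -0.001]
scene jar_mid 0.79 [273, 226, 28, 42] [0.463, -0.059]
scene scoop_mid 0.71 [404, 307, 80, 29] [0.834, -0.119]
scene scoop_mid 0.55 [304, 200, 57, 28] [0.482, 0.064]
scene scoop_mid 0.55 [143, 247, 56, 37] [0.236, -0.274]
scene weeder_mid 0.91 [374, 203, 52, 32] [0.649, 0.15]
scene mallet 0.68 [440, 228, 71, 69] [0.83, 0.149]
scene pot_stack 0.75 [297, 354, 64, 75] [0.693, -0.321]
scene bin_handle 0.84 [442, 167, 46, 47] [0.759, 0.394]
{'mtx': [[397.528, 0.0, 328.576], [0.0, 397.528, 201.794], [0.0, 0.0, 1.0]], 'extrinsics': [[0.976, -0.218, -0.005, -0.5], [0.173, 0.763, 0.623, -0.141], [-0.132, -0.609, 0.782, -1.149], [0.0, 0.0, 0.0, 1.0]]}
side green_tray 0.6 [344, 320, 86, 79] [0.479, -0.329]
side yell
[... 411 characters left out ...]
 [0.844, 0.147]
side pot_stack 0.8 [439, 295, 51, 52] [0.737, -0.318]
side bin_handle 0.76 [375, 118, 37, 26] [0.779, 0.403]
{'mtx': array([[301.2060568 ,   0.        , 317.44445629],
       [  0.        , 301.2060568 , 201.95883052],
       [  0.        ,   0.        ,   1.        ]]), 'T_tool_cam': array([[-9.53047544e-04,  9.46364111e-01,  3.23100698e-01,
         8.28407504e-02],
       [ 9.99999018e-01,  1.23404998e-03, -6.64851580e-04,
         4.54103448e-04],
       [-1.02791409e-03,  3.23099747e-01, -9.46364357e-01,
        -1.26250108e-01],
       [ 0.00000000e+00,  0.00000000e+00,  0.00000000e+00,
         1.00000000e+00]])} 1.1 [1.79998584e+02 6.14541935e-04 1.55951547e+02] 0.017
```

View pics/scene0.png

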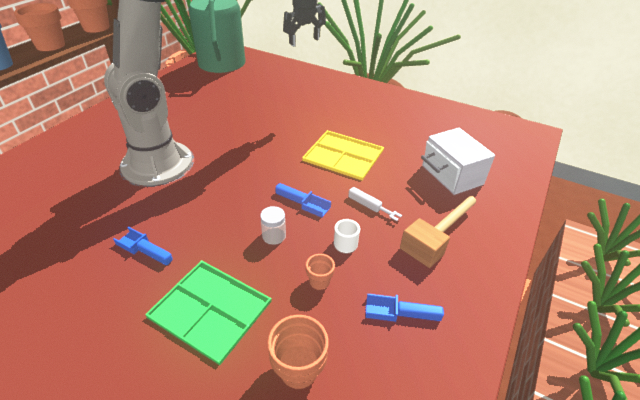

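View pics/side0.png

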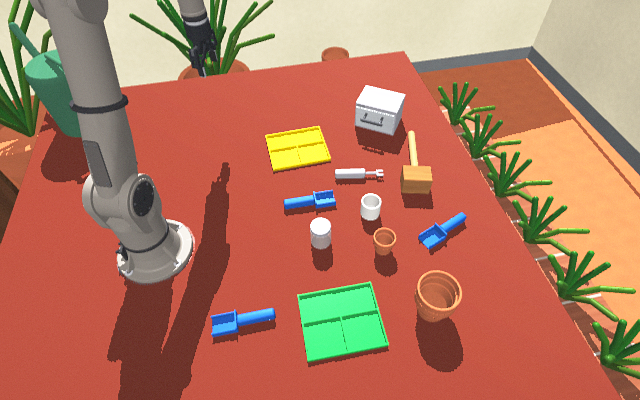

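Candidates for the scoop, as (column, row) in the scene picture:
- (304,200), at y≈+0.06
- (404,307), at y≈-0.12
- (143,247), at y≈-0.27

The one farthest to the robot's left (+y) is (304,200). The pots, jar, weeder and trays each appear once. The big terracotta stack at (297,354) is not the clay pot, which is at (320,271). Next I take one wrist overview.

Run:
```python
from h import *
robot.move_to([0.53,0,0.36],[180,0,0])
print(robot.current_time_s(),robot.current_joint_positions())
p,r=robot.current_tool_pos(),robot.current_eef_rot()
np.save('w0.npy',np.r_[p,r]); grab('wrist','w0.png'); KW=cam('wrist',p,r)
for l,z in [('green_tray',.006),('yellow_tray',.006),('clay_pot_mid',.031),('white_pot_mid',.029),('jar_mid',.038),('scoop_mid',.014),('weeder_mid',.014)]:
    for d in recognise(l,'wrist')[:4]: print(l,round(d['p'],2),np.round(d['rect']).astype(int).tolist(),np.round(ray(d['rect'][:2],KW,z)[:2],3).tolist())
print(robot.current_time_s())
```

```text
3.2417 [-34.81473859  16.19453431  44.27725155  77.82992606 -11.26082802
  90.46544318 -81.61704159]
green_tray 0.72 [517, 188, 132, 119] [0.475, -0.328]
yellow_tray 0.71 [118, 189, 136, 121] [0.471, 0.335]
clay_pot_mid 0.68 [424, 80, 55, 53] [0.64, -0.146]
clay_pot_mid 0.6 [586, 33, 109, 62] [0.698, -0.356]
white_pot_mid 0.55 [322, 76, 44, 50] [0.644, -0.003]
jar_mid 0.62 [366, 196, 45, 51] [0.471, -0.074]
scoop_mid 0.78 [465, 294, 22, 36] [0.274, -0.271]
scoop_mid 0.75 [272, 194, 33, 97] [0.467, 0.076]
weeder_mid 0.66 [216, 70, 24, 124] [0.653, 0.149]
weeder_mid 0.4 [321, 76, 44, 50] [0.645, -0.002]
3.6417
```

View pics/w0.png

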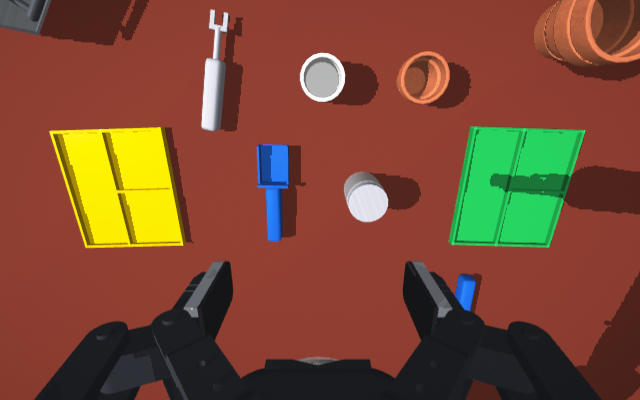

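In the wrist overview, image up is +x and left is +y. The right scoop (the leftmost to the robot) is at (272,194), the weeder at (214,80), the white pot at (322,77), the clay pot at (424,78) and the jar at (366,197). Both trays sit at about yaw 0 with the long bay on the +y side. The second "clay pot" detection at (586,33) is the stack. Next I fit precise poses.

```bash
cat > fit.py <<'E'
from h import *
from scipy.optimize import least_squares
def hull(P,KW): return np.array([proj(p,KW) for p in P])
def warp(im,KW,z,x0,x1,y0,y1,s=2000):
    """top-down view of plane z: col=(y1-y)*s, row=(x1-x)*s"""
    W=[[x1,y1],[x1,y0],[x0,y0],[x0,y1]]
    src=np.float32([proj([a,b,z],KW) for a,b in W]); w,h=int((y1-y0)*s),int((x1-x0)*s)
    return cv2.warpPerspective(im,cv2.getPerspectiveTransform(src,np.float32([[0,0],[w,0],[w,h],[0,h]])),(w,h))
def biggest(m):
    c,_=cv2.findContours(m.astype(np.uint8),cv2.RETR_EXTERNAL,cv2.CHAIN_APPROX_NONE); return max(c,key=cv2.contourArea)
def colmask(im,k):
    h,s,v=[a.astype(int) for a in cv2.split(cv2.cvtColor(im,cv2.COLOR_RGB2HSV))]
    return {'green':(h>45)&(h<85)&(s>100),'yellow':(h>22)&(h<36)&(s>120),'blue':(h>100)&(h<130)&(s>120),
      'grey':(s<70)&(v>70),'clay':(h>=6)&(h<20)&(v>150)}[k]
def rectfit(im,KW,k,z,c,r=.15,s=2000):
    a=warp(im,KW,z,c[0]-r,c[0]+r,c[1]-r,c[1]+r,s)
    (u,v),(w,h),ang=cv2.minAreaRect(biggest(colmask(a,k)))
    bx=cv2.boxPoints(((u,v),(w,h),ang)); P=np.c_[c[0]+r-bx[:,1]/s,c[1]+r-bx[:,0]/s]
    e=[P[1]-P[0],P[2]-P[1]]; L=max(e,key=np.linalg.norm); yaw=(np.degrees(np.arctan2(L[1],L[0]))+90)%180-90
    return np.round(P.mean(0),4),round(yaw,1),np.round(sorted(map(np.linalg.norm,e)),4)
def cylfit(im,KW,k,rect,rings,x0):
    u,v,w,h=rect; m=np.zeros(im.shape[:2],bool); a=12
    sl=np.s_[max(0,int(v-h/2-a)):int(v+h/2+a),max(0,int(u-w/2-a)):int(u+w/2+a)]; m[sl]=colmask(im,k)[sl]
    x,y,w,h=cv2.boundingRect(biggest(m)); B=np.array([x-.0,y,x+w-1,y+h-1])
    t=np.linspace(0,2*np.pi,90)
    def f(p):
        q=hull([[p[0]+r*np.cos(b),p[1]+r*np.sin(b),z] for r,z in rings for b in t],KW)
        return np.r_[q.min(0),q.max(0)]-.0-B
    s=least_squares(f,x0); return np.round(s.x,4),np.round(s.fun,1)
RINGS={'clay':[(.032,.062),(.032,.042),(.023,0)],'white':[(.03,.058),(.03,0)],'jar':[(.029,.076),(.029,.060),(.03,.06),(.03,0)]}
E
python3 - <<'E'
from fit import *
im=cv2.cvtColor(cv2.imread('pics/w0.png'),cv2.COLOR_BGR2RGB); w=np.load('w0.npy'); KW=cam('wrist',w[:3],w[3:])
print(rectfit(im,KW,'green',.010,(.475,-.33)),rectfit(im,KW,'yellow',.010,(.47,.33)))
print('scoop',rectfit(im,KW,'blue',.022,(.467,.076),.1))
print('weeder',rectfit(im,KW,'grey',.02,(.65,.15),.1))
for n,k,rect,x0 in [('clay','clay',[424,78,55,53],(.64,-.14)),('white','grey',[322,77,44,50],(.644,0)),('jar','grey',[366,197,45,51],(.47,-.07))]:
    print(n,cylfit(im,KW,k,rect,RINGS[n],x0))
for c in('scene','side'):
    I=cv2.cvtColor(cv2.imread(f'pics/{c}0.png'),cv2.COLOR_BGR2RGB); K2=cam(c)
    rs={'scene':[[320,271,28,32],[347,238,24,32],[273,226,28,42]],'side':[[383,240,22,26],[370,206,20,26],[320,234,20,30]]}[c]
    for n,k,rect,x0 in zip(['clay','white','jar'],['clay','grey','grey'],rs,[(.64,-.14),(.644,0),(.47,-.07)]): print(c,n,cylfit(I,K2,k,rect,RINGS[n],x0))
    print(rectfit(I,K2,'green',.010,(.475,-.33)),rectfit(I,K2,'yellow',.010,(.47,.33)))
E
```

```text
(array([ 0.4718, -0.3177], dtype=float32), np.float32(-1.6), array([0.1791, 0.2022], dtype=float32)) (array([0.469 , 0.3262], dtype=float32), np.float32(1.7), array([0.1787, 0.2031], dtype=float32))
scoop (array([0.4668, 0.0746], dtype=float32), np.float32(-2.7), array([0.0502, 0.164 ], dtype=float32))
weeder (array([0.6475, 0.1501], dtype=float32), np.float32(-11.0), array([0.0295, 0.1604], dtype=float32))
clay (array([ 0.6397, -0.137 ]), array([-0.6, -0. ,  0.5,  0. ]))
white (array([ 0.6404, -0.0039]), array([-0.3, -0.6,  0.3,  0.7]))
jar (array([ 0.4717, -0.0709]), array([-0.7, -1. ,  0.6,  1. ]))
scene clay (array([ 0.6393, -0.1367]), array([-0.2, -0.4,  0.2,  0.4]))
scene white (array([ 0.6425, -0.0037]), array([-0.2, -0.2,  0.1,  0.2]))
scene jar (array([ 0.4714, -0.0706]), array([-0.3, -0.4,  0.3,  0.3]))
(array([ 0.4735, -0.3197], dtype=float32), np.float32(-1.7), array([0.1764, 0.2057], dtype=float32)) (array([0.4695, 0.3241], dtype=float32), np.float32(2.0), array([0.1859, 0.2046], dtype=float32))
side clay (array([ 0.6418, -0.1355]), array([-0.4, -0.6,  0.4,  0.6]))
side white (array([ 0.6413, -0.0036]), array([-0.1, -0.2,  0.1,  0.1]))
side jar (array([ 0.4721, -0.069 ]), array([-0.6, -0.5,  0.6,  0.5]))
(array([ 0.4724, -0.3201], dtype=float32), np.float32(-1.6), array([0.1765, 0.2016], dtype=float32)) (array([0.4703, 0.3246], dtype=float32), np.float32(1.9), array([0.1857, 0.2033], dtype=float32))
```

```bash
cat > act.py <<'E'
from fit import *
TR={'green':(np.array([.4725,-.319]),-1.6),'yellow':(np.array([.4695,.325]),1.8)}
H=.20
def bay(t,x,y):
    o,a=TR[t]; return o+R.from_euler('z',a,degrees=True).as_matrix()[:2,:2]@[x,y]
def st(s): print(s,'t',round(robot.current_time_s(),1),'gap',round(robot.current_finger_gap(),3),'F',np.round(robot.current_contact_force(),1),'tcp',np.round(robot.current_tool_pos(),4))
def pick(xy,z,yaw,force=40,h=H):
    o=[180,0,yaw]
    fingers.gripper_to(1.0); robot.line_to([*xy,h],o,velocity=.25)
    robot.line_to([*xy,z+.03],velocity=.2); print('stop',robot.line_to([*xy,z],velocity=.06,f_stop=8))
    fingers.gripper_to(0.0,force); st('gripped'); 
    robot.line_to([*xy,z+.02],velocity=.06); robot.line_to([*xy,h],velocity=.2); st('lifted')
def place(xy,z,yaw,opening,h=H):
    o=[180,0,yaw]
    robot.line_to([*xy,h],o,velocity=.25); robot.line_to([*xy,z+.015],velocity=.15)
    print('touch',robot.line_to([*xy,z-.003],velocity=.02,f_stop=4)); st('down')
    fingers.gripper_to(opening); robot.line_to([*xy,z+.04],velocity=.08); robot.line_to([*xy,h],velocity=.25); st('released')
E
python3 - <<'E'
from act import *
im=cv2.imread('pics/w0.png'); cv2.imwrite('pics/crop.png',np.hstack([cv2.resize(im[120:250,40:300],None,fx=1.5,fy=1.5),cv2.resize(im[120:250,430:600],None,fx=1.5,fy=1.5)]))
q0=np.array(robot.current_joint_positions())
pts={'clay':(.640,-.1365,.05),'white':(.641,-.0037,.037),'jar':(.4717,-.0702,.04),'scoop':(.467,.075,.021),'weed':(.648,.15,.021),'g+':(*bay('green',.049,-.038),.054),'g-':(*bay('green',-.049,-.038),.041),'gt':(*bay('green',0,.046),.025),'yj':(*bay('yellow',.049,-.038),.044),'yt':(*bay('yellow',0,.046),.025)}
for n,p in pts.items():
  for y in (0,180):
    print(n,np.round(p,3),y,[np.round(q).astype(int).tolist() if (q:=robot.inverse_kinematics([p[0],p[1],z],[180,0,y])) is not None else None for z in (p[2],.2)])
E
```

```text
clay [ 0.64  -0.136  0.05 ] 0 [[-13, 44, 38, 84, -29, 62, -59], [-15, 37, 44, 74, -25, 79, -62]]
clay [ 0.64  -0.136  0.05 ] 180 [[44, 55, -62, 81, 49, 73, 68], [43, 45, -62, 71, 39, 85, 76]]
white [ 0.641 -0.004  0.037] 0 [[-23, 43, 36, 87, -27, 59, -71], [-26, 35, 42, 76, -23, 77, -75]]
white [ 0.641 -0.004  0.037] 180 [[34, 55, -62, 84, 50, 71, 55], [32, 43, -62, 74, 38, 84, 64]]
jar [ 0.472 -0.07   0.04 ] 0 [[-28, 28, 44, 114, -26, 48, -59], [-32, 14, 47, 103, -11, 67, -72]]
jar [ 0.472 -0.07   0.04 ] 180 [[52, 38, -62, 111, 41, 56, 60], [55, 21, -62, 100, 20, 70, 78]]
scoop [0.467 0.075 0.021] 0 [[-42, 29, 40, 115, -26, 45, -77], [-47, 13, 43, 104, -9, 67, -91]]
scoop [0.467 0.075 0.021] 180 [[34, 40, -62, 112, 44, 55, 40], [38, 21, -62, 101, 19, 70, 61]]
weed [0.648 0.15  0.021] 0 [[-34, 46, 32, 83, -26, 59, -86], [-36, 37, 38, 72, -22, 79, -89]]
weed [0.648 0.15  0.021] 180 [[18, 58, -62, 80, 52, 72, 43], [17, 46, -62, 69, 40, 86, 51]]
g+ [ 0.52  -0.358  0.054] 0 [[6, 43, 44, 88, -32, 62, -33], [4, 35, 49, 78, -26, 78, -38]]
g+ [ 0.52  -0.358  0.054] 180 [[68, 53, -62, 85, 48, 71, 90], [67, 42, -62, 75, 37, 83, 98]]
g- [ 0.422 -0.356  0.041] 0 [[1, 41, 55, 102, -39, 58, -19], [-4, 30, 63, 92, -28, 75, -27]]
g- [ 0.422 -0.356  0.041] 180 [[79, 46, -62, 99, 45, 63, 92], [80, 32, -62, 89, 29, 76, 105]]
gt [ 0.474 -0.273  0.025] 0 [[-6, 39, 49, 104, -36, 54, -32], [-9, 25, 52, 93, -21, 72, -43]]
gt [ 0.474 -0.273  0.025] 180 [[69, 47, -62, 101, 47, 62, 81], [70, 32, -62, 90, 28, 76, 95]]
yj [0.52  0.289 0.044] 0 [[-55, 37, 35, 95, -25, 56, -101], [-56, 28, 37, 85, -17, 73, -107]]
yj [0.52  0.289 0.044] 180 [[7, 50, -62, 92, 47, 67, 25], [7, 38, -62, 82, 33, 80, 34]]
yt [0.468 0.371 0.025] 0 [[-66, 40, 39, 95, -30, 55, -107], [-67, 29, 41, 84, -19, 74, -115]]
yt [0.468 0.371 0.025] 180 [[-7, 47, -52, 93, 40, 61, 20], [-3, 38, -62, 82, 34, 80, 25]]
```

View pics/crop.png

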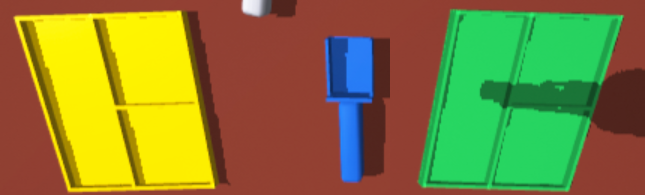

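The crop confirms the layout: both trays have the long bay on the left (+y), and the chosen scoop lies between them with its bowl towards +x. I start with the clay pot.

Run:
```python
from act import *
pick((.640,-.1365),.050,0)
g=robot.current_finger_gap()
if .5<g<.95: place(bay('green',.049,-.038),.054,-1.6,min(1,g+.18))
grab('side','s1.png')
```

```text
stop False
gripped t 6.7 gap 0.71 F [ 0.4 -0.   3. ] tcp [ 0.6405 -0.1369  0.051 ]
lifted t 8.0 gap 0.708 F [ 0.3  0.2 -2. ] tcp [ 0.6392 -0.136   0.1985]
touch True
down t 10.9 gap 0.709 F [-1.1 -0.1  4.4] tcp [ 0.5203 -0.3582  0.0549]
released t 12.4 gap 0.886 F [-0.3  0.5 -0.1] tcp [ 0.5203 -0.3581  0.1999]
```

View pics/s1.png

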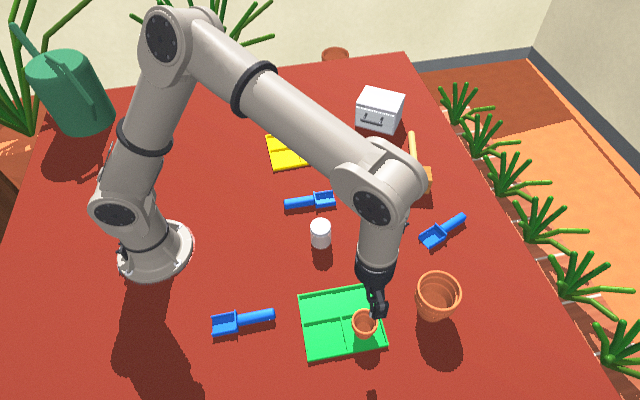

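The clay pot stands in the lower-right square bay at (365,322). White pot and jar next.

Run:
```python
from act import *
for n,xy,z,t,b in [('white',(.641,-.0037),.037,bay('green',-.049,-.038),-1.6),('jar',(.4717,-.0702),.040,bay('yellow',.049,-.038),1.8)]:
    print(n); pick(xy,z,0); g=robot.current_finger_gap()
    if not .5<g<.95: print('BAD'); break
    place(t,z+.004,b,min(1,g+.18))
# look at the tools from near
for n,xy in [('weeder',(.648,.15)),('scoop',(.467,.075))]:
    robot.line_to([*xy,.2],[180,0,0],velocity=.25)
    w=np.r_[robot.current_tool_pos(),robot.current_eef_rot()]; np.save(n+'.npy',w); grab('wrist',n+'.png')
a,b=[cv2.imread(f'pics/{n}.png') for n in('weeder','scoop')]; cv2.imwrite('pics/tools.png',cv2.resize(np.vstack([a,b]),None,fx=.75,fy=.75))
```

```text
white
stop False
gripped t 16.2 gap 0.701 F [-0.1 -0.3  2.8] tcp [ 0.6417 -0.004   0.0378]
lifted t 17.5 gap 0.697 F [-0.1 -0.7 -2. ] tcp [ 0.64   -0.0034  0.1984]
touch True
down t 21.1 gap 0.7 F [-0.6  1.7  4. ] tcp [ 0.4223 -0.3555  0.0418]
released t 22.7 gap 0.877 F [ 0.6 -0.2 -0.3] tcp [ 0.4222 -0.3551  0.1994]
jar
stop False
gripped t 26.1 gap 0.689 F [-1.6 -1.   6.2] tcp [ 0.4721 -0.0704  0.0407]
lifted t 27.4 gap 0.695 F [ 0.4  0.7 -1.5] tcp [ 0.4707 -0.0699  0.1988]
touch True
down t 30.8 gap 0.692 F [-0.6 -0.5  4.5] tcp [0.5194 0.2885 0.0448]
released t 32.4 gap 0.872 F [-0.4 -0.1 -0.2] tcp [0.5192 0.2884 0.1996]
```

View pics/tools.png

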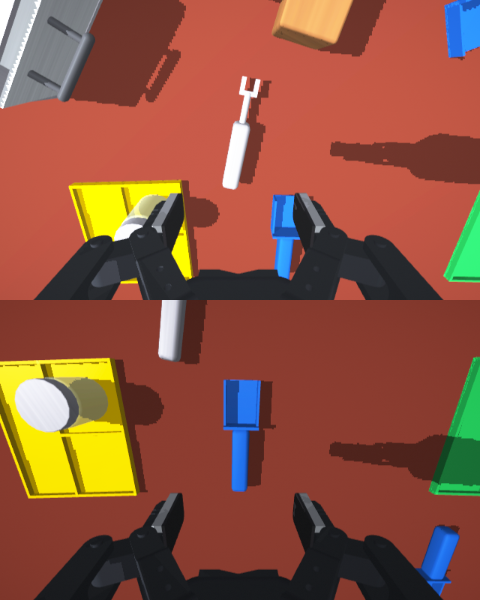

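The weeder handle is at about (315,208) in its full frame and the scoop handle at about (319,215) in its own. The jar stands upright in the upper square bay of the yellow tray. Now I fit the two handles.

Run:
```python
from act import *
for n,k,seed,zt in [('weeder','grey',(315,208),.028),('scoop','blue',(319,215),.028)]:
    im=cv2.cvtColor(cv2.imread(f'pics/{n}.png'),cv2.COLOR_BGR2RGB); w=np.load(n+'.npy'); KW=cam('wrist',w[:3],w[3:])
    _,lab=cv2.connectedComponents(colmask(im,k).astype(np.uint8)); m=lab==lab[seed[1],seed[0]]
    rows=np.where(m.any(1))[0]; ctr=np.array([[np.where(m[r])[0].mean(),r,m[r].sum()] for r in rows])
    print(n,'rows',rows[0],rows[-1],'widths',ctr[::8,2].astype(int).tolist())
    lo=rows[-1]; hb=ctr[(ctr[:,1]>lo-45)&(ctr[:,1]<lo-5)]
    P=np.array([ray(c[:2],KW,.02)[:2] for c in hb]); v=cv2.fitLine(P.astype(np.float32),cv2.DIST_L2,0,.01,.01).ravel(); d=v[:2]*np.sign(v[0])
    butt=[ray([ctr[-1,0],lo],KW,z)[:2] for z in(.0,.014,.028)]; tip=[ray(ctr[0,:2],KW,z)[:2] for z in(.014,.028)]
    print(' yaw',np.degrees(np.arctan2(d[1],d[0])),'butt',np.round(butt,4).tolist(),'tip',np.round(tip,4).tolist(),'mid',v[2:]+d*((butt[2]-v[2:])@d+.08))
```

```text
weeder rows 101 252 widths [2, 13, 14, 25, 9, 9, 8, 9, 21, 25, 24, 24, 23, 24, 23, 23, 23, 23, 21]
 yaw -10.688123 butt [[0.555, 0.162], [0.5626, 0.1616], [0.5702, 0.1612]] tip [[0.7285, 0.1472], [0.7287, 0.1475]] mid [0.64968512 0.1509231 ]
scoop rows 106 255 widths [13, 50, 49, 49, 48, 48, 47, 47, 47, 23, 22, 22, 23, 22, 22, 22, 21, 21, 21]
 yaw -0.7999788 butt [[0.3725, 0.0691], [0.3801, 0.0695], [0.3878, 0.0698]] tip [[0.5458, 0.0858], [0.5461, 0.0854]] mid [0.46789294 0.07434722]
```

Run:
```python
from act import *
for n,xy,yaw,t,b in [('scoop',(.4675,.0745),-1.5,bay('green',0,.046),-1.6),('weeder',(.649,.151),-10.7,bay('yellow',0,.046),1.8)]:
    print(n); pick(xy,.021,yaw); g=robot.current_finger_gap()
    if not .15<g<.45: print('BAD'); break
    place(t,.0255,b,g+.13)
robot.line_to([.53,0,.36],[180,0,0],velocity=.3)
w=np.r_[robot.current_tool_pos(),robot.current_eef_rot()]; np.save('w1.npy',w); grab('wrist','w1.png'); grab('side','s2.png'); st('end')
```

```text
scoop
stop False
gripped t 37.0 gap 0.271 F [-0.1 -0.3  2.2] tcp [0.4679 0.0745 0.0213]
lifted t 38.4 gap 0.271 F [-0.4  0.2 -0.4] tcp [0.4664 0.0744 0.1988]
touch True
down t 41.9 gap 0.271 F [-0.6  0.6  4.1] tcp [ 0.4737 -0.2729  0.0254]
released t 43.5 gap 0.398 F [ 0.4  1.3 -0.4] tcp [ 0.473  -0.2722  0.1985]
weeder
stop False
gripped t 48.2 gap 0.272 F [0.8 0.3 1.3] tcp [0.6494 0.1509 0.0214]
lifted t 49.6 gap 0.271 F [ 1.1 -0.  -1.4] tcp [0.648  0.1511 0.1983]
touch True
down t 52.8 gap 0.274 F [-0.8 -0.3  4.9] tcp [0.4678 0.3709 0.0253]
released t 54.5 gap 0.399 F [-0.7 -0.7 -1. ] tcp [0.467  0.3706 0.1984]
end t 56.1 gap 0.402 F [-0.5  0.5 -0.6] tcp [0.5297 0.0019 0.3592]
```

View pics/w1.png

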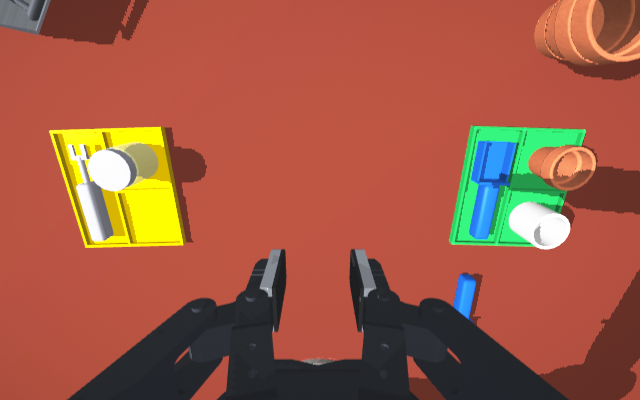

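Everything is in its bay: weeder at (93,205), jar at (113,168), scoop at (488,195), clay pot at (567,167) and white pot at (543,226). The stack looks undisturbed. One numeric check, then hand in if it agrees.

Run:
```python
from act import *
L=lambda im:cv2.cvtColor(cv2.imread('pics/'+im),cv2.COLOR_BGR2RGB)
im=L('w1.png'); w=np.load('w1.npy'); KW=cam('wrist',w[:3],w[3:])
def loc(t,p):
    o,a=TR[t]; return np.round(R.from_euler('z',-a,degrees=True).as_matrix()[:2,:2]@(np.array(p)-o),4)
up=lambda r:[(d,z) for d,z in [(a,b+.004) for a,b in RINGS[r]]]
for n,k,t,rect,x0 in [('clay','clay','green',[563,167,65,44],(.52,-.358)),('white','grey','green',[540,226,62,48],(.42,-.356))]:
    c=cylfit(im,KW,k,rect,up(n),x0); print(n,loc(t,c[0]),c[1])
c=rectfit(im,KW,'blue',.026,(.474,-.273),.1); print('scoop',loc('green',c[0]),c[1:])
S=L('s2.png'); K2=cam('side')
h=hull([[*bay('yellow',.049,-.038),.042],[*bay('yellow',0,.046),.018],[*bay('green',.049,-.038),.035],[*bay('green',-.049,-.038),.033],[*bay('green',0,.046),.018]],K2); print(np.round(h))
A=S.copy()
for p in h: cv2.drawMarker(A,tuple(int(round(v)) for v in p),(255,0,255),0,5)
cv2.imwrite('pics/chk.png',cv2.cvtColor(cv2.resize(A[80:380,230:500],None,fx=2,fy=2,interpolation=cv2.INTER_NEAREST),cv2.COLOR_RGB2BGR))
```

```text
clay [ 0.0483 -0.0394] [-1.1 -0.7  1.   0.8]
white [-0.0505 -0.0369] [-1.4 -1.   1.3  1.1]
scoop [-0.0009  0.0505] (np.float32(0.0), array([0.062, 0.161], dtype=float32))
[[312. 145.]
 [294. 136.]
 [364. 325.]
 [324. 333.]
 [337. 300.]]
```

View pics/chk.png

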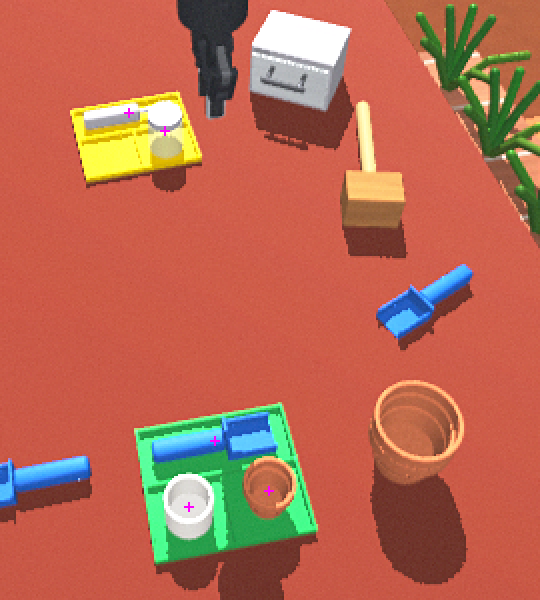

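The expected marks all fall on their objects: jar (164,131), weeder (129,112), scoop (215,441), clay pot (268,491) and white pot (188,507). Mallet, bin and stack look untouched, so I hand in.

Run:
```python
from h import *
workorder.close_job(); print(robot.current_time_s())
```

```text
the job is handed in; nothing more can be done
the job is handed in; nothing more can be done
```

Both kits are made up and the job is handed in, at about 56 s of the 138 s allowed. The green tray holds the clay pot, the white pot and the blue scoop that started farthest left. The yellow tray holds the jar and the weeder. Every set-down ended on light contact (4–5 N) at the expected height.

**Last checks, by measurement:** the clay pot is at (48, -39) mm in the green tray's frame, the white pot at (-51, -37) mm and the scoop at (-1, 51) mm, all within limits. The pot and scoop positions come from coarse fits: about 1 pixel residual for the pots. The scoop's 0° angle is from a box fit 62 mm wide against a true 48 mm.

**Last checks, by eye only:** the jar and weeder lined up with their expected spots in the side picture. The mallet, pot stack and bin looked unmoved, but I did not measure them. No check failed or disagreed.

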